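Load the work carrier into the hand press through its sprung guard flap

TASK

Load the aluminium work carrier into the hand press: round end first, push it through the self-closing guard flap and on under the ram, lying flat between the guide rails, until it has pushed the press's sliding end stop all the way back, and leave it there. Where the end stop sits is set differently each time, so feel for it, and push gently: do not ram the press. Leave the other things on the bench where they are.

Things in the scene. Friction and masses are not known exactly. Their poses are not given: they have to be found in the camera images.
- carrier: work carrier: flat aluminium plate lying on the bench, 170 long, 62 wide, 18 thick, 0.35 to 0.65 kg, balancing near its middle. One end (the nose) is a half round of radius 31, the other (tail) is square; flush dark inlays on top. Origin mid-length and mid-width on the underside; x towards the nose (nose at x 85, tail edge at x -85), z up
- carrier_nose (a point): foremost point of the carrier's nose, at half thickness (x 85, z 9 in its frame); axes as the carrier's
- press: hand press, fixed: grey base slab, steel guide rails, clear guard, grey column, overhead arm with ram. Origin on the bench (z 0), on the centre line, in the plane of the shut flap (the mouth); x is the feed direction (the carrier goes in along +x), z up. The carrier slides on the slab's top, z 12; slab x -150 to 220, 160 wide. Column from x 175; arm x 85 to 220, z 180 to 230
- rails_front (a point): press frame x -48, y 0, z 26: front end of the two guide rails (tops at z 26, 6 thick). The rails are 66 apart inside from x -25 inwards and flare to about 87 apart here, so fingers that straddle the carrier cannot go past about x -60; from there on it has to be pushed from behind, with about 3 to 8 N (up to 11 N while it moves the end stop; a slow 15 to 25 N seats it, over 30 N is too rough). Axes as the press's
- mouth_top (a point): press frame x 0, y 0, z 68: middle of the underside of the lintel over the mouth (lintel 12 thick in x, top at z 80). Posts beside the mouth at y 39 to 47 either side. Behind it the clear guard's roof, top at z 78, reaches to x 79. Axes as the press's
- ram_foot (a point): press frame x 110, y 0, z 34: middle of the underside of the ram's foot, a dark cylinder 44 across; 4 above the top of a carrier that lies on the slab. Does not move. Axes as the press's
- flap (a joint): angle of the grey guard flap, rad: 0 shut, grows as it swings inwards and up, to 1.35. Panel 62 wide, 45 high, hinged along y at press x 0, z 62. Its spring (0.12 N m, 0.18 at 0.8 rad) resists the entering nose with 3 to 6 N until that is 32 past the mouth; further in, the flap's edge rides on the carrier's top (about 0.77 rad), which holds it open and stays put
- gauge (a joint): travel of the end stop, m: a steel shoe between the rails behind the ram, with an upright pointer outside the +y rail. 0 at the start, 0.012 when fully back on a rigid stop. Moves at about 3 N, has no spring, stays where pushed. Its face starts anywhere from press x 105 to 150 (not measured), so at home the nose is at x 117 to 162 and the tail 8 to 53 in front of the mouth
- bar: a bystander: plain steel bar, 140 x 40 x 20, both ends square; origin under its centre, x along it
- jar: a bystander: jar, 60 across, 80 high; origin under its centre, z up
- tub: a bystander: blue plastic bowl, 90 across, 45 high; origin under its centre
- hammer: a bystander: hammer lying flat, 260 long, x along it from handle to head
- screwdriver: a bystander: screwdriver lying flat, 200 long, x along it from handle to tip
- oil: a bystander: white bottle with black cap, 60 across, 120 high; origin under its centre
- block: a bystander: dark steel block, 80 x 60 x 50; origin under its centre
There are look-alikes about, which are no part of the job. Leave any yellow look-alike of the carrier alone.

How it is judged:
On the way:
1. the carrier's nose is through the mouth and its top holds the flap open, the end stop not yet touched (value of joint flap above 0.6 rad and x of carrier_nose in the frame of press between 0.03 and 0.1 m and value of joint gauge below 0.003 m), for 0.1 s.
At the end, for the whole second after the job is handed in: The carrier lies released, at rest and flat on the slab between the rails, nose in, straight within 0.06 rad, centred within 6 mm, nose over 112 mm past the mouth, flap held open on it (over 0.5 rad), end stop pushed back over 9 of its 12 mm (y of carrier_nose in the frame of press between -0.006 and 0.006 m and z of carrier in the frame of press between 0.008 and 0.016 m and angle between carrier's own z axis and vertical below 0.06 rad and angle between the x axis of carrier and the x axis of press, either way round below 0.06 rad and value of joint gauge above 0.009 m and x of carrier_nose in the frame of press above 0.112 m and value of joint flap above 0.5 rad and linear speed of carrier below 0.01 m/s); the robot touches nothing.
It fails at once if the carrier is rammed: more than 60 N in all between it and the press (contact force between carrier and press above 60 N).
It fails at once if another thing on the bench is displaced by more than 40 mm (distance of any of bar, jar, tub, hammer, screwdriver, oil, block from where it was at the start of the episode above 0.04 m).
It also fails if it takes over 58 s, if anything falls off the work surface, if the arm or the gripper's body presses on something with over 40 N, if the wrist force passes 120 N, or if a joint passes its speed limit or range.

ROBOT

A 6-joint arm with a two-finger parallel gripper is mounted at the origin on the work surface. World frame = base frame: x ahead of the robot, y to its left, z up, the work surface at z = 0. Lengths are in m, angles in rad, forces in N, time in s.
With the tool pointing down it reaches from about 0.275 to 0.75 m from the base axis. Payload 10.2 kg.
Tool frame: the origin (TCP) lies midway between the tips of the shut fingers; the grasp point (between the pads) lies 19 mm behind it; y points along the fingers, z is the direction in which the jaws open and shut, and the axes are right-handed (so a half turn about y gives the same grasp; the last joint's range is limited). The gripper opens to 88 mm and grips with 3 to 60 N. Pads are 18 mm wide; open, the fingers measure 123 mm over their backs; the gripper's body (75 mm by 187 mm) begins 45 mm behind the grasp point.
Start: joints at [0.93, 0.313, 1.498, -0, 1.331, -0.223], TCP at [0.213, 0.48, 0.239] pointing down, gripper open.
Joint ranges: [-2.94, 2.94], [-0.97, 2.17], [0.19, 2.56], [-1.23, 4.37], [0.02, 3.11], [-2.88, 2.88]. Speed limits (rad/s): [2.39, 2.39, 3.01, 3.14, 3.14, 3.14].

INTERFACE

Orientations are given as [roll, pitch, yaw] about the fixed x, y, z axes, in that order (R = Rz(yaw) Ry(pitch) Rx(roll)).
In Python, from plant import r, camera, nets gives the robot as it stands.
- The arm moves only by the shell command python3 -m pendant 'ROWS' [FORCE]. ROWS is JSON, a list of rows, each a list of 3 entries, a list of its own where there are three numbers: the opening, from -1 (shut) to 1 (fully open), then the shift along the tool's x, y, z in m, then the turn about the tool's y in degrees. A call has 1 to 12 rows; each row is the pose to reach, as a shift and turn from the pose commanded when the call began, along the tool's axes at that moment; what a row does not reach only later rows make up. A row lasts 1/10 s, in which the tool goes at most 50 mm and 8.59 degrees, less where a joint would pass 70% of its speed; a pose out of reach is approached as far as the arm can. A call with a gripper value outside its range is refused whole. The fingers move at their own pace and stop on an object; FORCE is the grip in N (left out, the last holds). Time passes only in rows, so rows that repeat a pose let the fingers close. It gives the time, the measured TCP pose, the force and the opening at its end, in the units of the state.
- r.sense(): the state, without advancing time (a new reading comes with each control period).
- camera(name): name is "side" or "top"; returns a dict with "frame" (420x560x3 uint8, red, green, blue), "range_z" (420x560 float32, m along the optical axis (not along the pixel's ray), 0 where there is no reading), "K" (3x3 intrinsics, pixels), "k1" (the pictures are not rectified: a ray, as slopes to the right and down, at radius r is drawn at 1 + k1 r^2 times it, then the intrinsics apply), "R" (3x3) and "t" (3): a world point X has camera coordinates R X + t. Camera axes: x right, y down, z forward; pixel columns grow to the right and rows downward; lengths in m; the calibration is good to about 2 mm. A picture is of the moment at which its call begins.
- r.job_done(): hands the job in, once; it reports no verdict.
Trained networks look in the newest picture that a camera, given by its name, has taken for a name from the list of things; names that differ only in an ending like _2 or _b are one class to them, and where a whole thing is asked for, a point or a joint stands for the part that bears it (a point fixed in the world has none). Each returns a list of dicts, best first, with "confidence" (0 to 1); they miss things now and then, are a little off and sometimes report something else, mostly with a low value. They report only what shows in the picture. A call takes as long as a camera call. They do not tell look-alikes from the thing itself.
- nets.look_for(camera, thing): "bbox" ([centre column, centre row, width, height] in pixels, round what is visible of it).
- nets.spot_point(camera, thing): "at" ([column, row] in pixels: a listed point, or the origin of a listed thing).
The state is a dict: "t": time; "qpos": joint angles; "qd": joint speeds; "tau": joint torques, N m; "position": TCP position; "eef_rot": TCP orientation; "wrist_force": force on the tool from outside, world axes, zero at the start; "wrist_torque": the same for the moment, N m; "opening": finger opening in m.
Only numpy, scipy, OpenCV 4.12 (cv2) and the standard library are available. Lean on these libraries where they do the work, as an engineer would, in place of code of your own. Each camera call takes 0.05 s, during which the arm holds its last target.

## Working session

There is one attempt and no reset: what is moved stays moved. The work goes in short steps, Python scripts to look and compute and a shell command to move; the robot and the scene stay as the last step left them, time stands still between calls to the robot, and variables do not carry over. Pictures are saved under pics/ and viewed, and the job is handed in when it is done.

```bash
ls; mkdir -p pics; cat > h.py <<'E'
import numpy as np,cv2
from plant import r,camera,nets
def shot(n,fn):
    c=camera(n); cv2.imwrite('pics/'+fn,c['frame'][:,:,::-1]); np.savez('/tmp/'+n+'.npz',**c); return c
def ray(c,px):
    K=np.array(c['K']);k1=float(c['k1'])
    d=np.array([(px[0]-K[0,2])/K[0,0],(px[1]-K[1,2])/K[1,1]])
    u=d.copy()
    for _ in range(30): u=d/(1+k1*(u@u))
    R=np.array(c['R']);t=np.array(c['t'])
    return -R.T@t, R.T@np.array([u[0],u[1],1.])
def atz(c,px,z):
    o,d=ray(c,px); return o+d*(z-o[2])/d[2]
def proj(c,X):
    R=np.array(c['R']);t=np.array(c['t']);K=np.array(c['K'])
    p=R@np.array(X)+t;u=p[:2]/p[2];u=u*(1+float(c['k1'])*(u@u));return K[0,0]*u[0]+K[0,2],K[1,1]*u[1]+K[1,2]
def depth(c,px):
    o,d=ray(c,px); z=c['range_z'][int(round(px[1])),int(round(px[0]))]; return o+d*z
E
python3 - <<'E'
from h import *
print(r.sense())
for n in('top','side'):
    c=shot(n,n+'0.png')
    for k in('carrier','carrier_nose','press','rails_front','mouth_top','ram_foot','flap','gauge'):
        try:
            print(n,k,[(np.round(x['at']),round(x['confidence'],2)) for x in nets.spot_point(n,k)][:3])
        except Exception as e: print(k,e)
E
```

```text
pics
{'t': 0.0, 'qpos': array([ 9.29586736e-01,  3.13443792e-01,  1.49841100e+00, -2.25261010e-05,
        1.33101274e+00, -2.23394480e-01]), 'qd': array([-4.80417242e-05, -1.81984927e-03,  2.04503978e-03, -8.09472823e-04,
        1.35082428e-03,  1.04639101e-03]), 'tau': array([-7.13266345e-04, -4.02208114e+01, -2.52273238e+01,  6.93765585e-02,
        3.52187979e-02, -9.87223120e-05]), 'position': array([0.2128912 , 0.47963304, 0.23817407]), 'eef_rot': array([-1.57204437e+00,  2.61106127e-04, -4.17809910e-01]), 'wrist_force': array([-0.17823821,  0.2953407 ,  0.13683168]), 'wrist_torque': array([0.02352892, 0.03575491, 0.02043181]), 'opening': 0.08835205819349189}
top carrier [(array([397., 224.]), 0.93), (array([276., 264.]), 0.81), (array([436., 288.]), 0.73)]
top carrier_nose [(array([460., 309.]), 0.76), (array([252., 244.]), 0.61), (array([397., 199.]), 0.58)]
top press [(array([266., 191.]), 0.9), (array([342., 215.]), 0.45), (array([396., 198.]), 0.35)]
top rails_front [(array([283., 195.]), 0.96)]
top mouth_top [(array([267., 188.]), 0.7), (array([232., 181.]), 0.46)]
top r
[... 228 characters left out ...]
mouth_top, oil, press, rails_front, ram_foot, screwdriver, tub
side carrier [(array([221., 229.]), 0.95), (array([183., 389.]), 0.76), (array([274., 336.]), 0.73)]
side carrier_nose [(array([310., 327.]), 0.72), (array([244., 215.]), 0.6), (array([304., 192.]), 0.41)]
side press [(array([299., 221.]), 0.94)]
side rails_front []
side mouth_top [(array([298., 207.]), 0.92)]
side ram_foot [(array([303., 194.]), 0.55), (array([298., 226.]), 0.16)]
flap it knows: bar, block, carrier, carrier_nose, hammer, jar, mouth_top, oil, press, rails_front, ram_foot, screwdriver, tub
gauge it knows: bar, block, carrier, carrier_nose, hammer, jar, mouth_top, oil, press, rails_front, ram_foot, screwdriver, tub
```

View pics/top0.png

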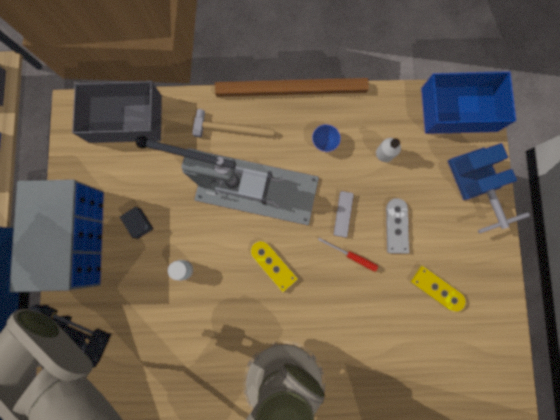

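View pics/side0.png

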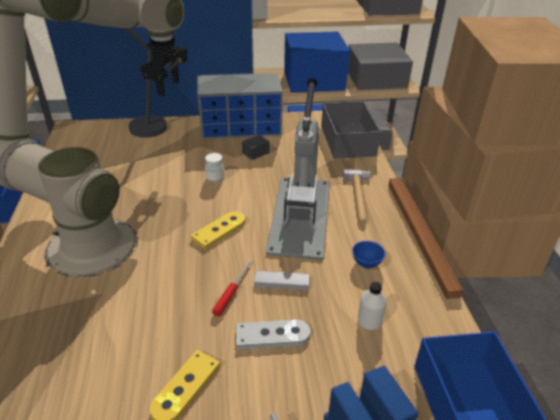

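The top view shows the silver carrier at about (398,226) with its nose up at (397,199). The press is at (260,190) with its mouth facing right, and the yellow look-alikes are at (274,265) and (440,288). The side view agrees: carrier at (273,334), nose on the right. Next I'll measure them precisely.

```bash
python3 - <<'E'
from h import *
c=dict(np.load('/tmp/top.npz'))
print(c['K'],c['k1'],-c['R'].T@c['t'])
for nm,p,z in [('carr',(397,224),.018),('nose',(397,199),.009),('press',(266,191),0),('rails',(283,195),.026),('mouth',(267,188),.068),('ram',(230,182),.034),('block',(137,222),.05),('jar',(179,270),.08),('bar',(343,214),.02),('oil',(390,149),.06),('tub',(326,138),.045),('sdtip',(318,237),.01),('sdh',(377,269),.01)]:
    print(nm,np.round(atz(c,p,z),4))
f=c['frame']
im=cv2.resize(f[140:280,180:420],None,fx=3.3,fy=3.3,interpolation=cv2.INTER_CUBIC)
cv2.imwrite('pics/topz.png',im[:,:,::-1])
s=dict(np.load('/tmp/side.npz'))
im=cv2.resize(s['frame'][160:360,210:350],None,fx=3,fy=3,interpolation=cv2.INTER_CUBIC)
cv2.imwrite('pics/sidez.png',im[:,:,::-1])
# carrier mask
h=cv2.cvtColor(f,cv2.COLOR_RGB2HSV)
print(h[235,390],h[235,375],h[180,300], c['range_z'][225,385:412])
m=(h[...,1]<60).astype(np.uint8)
n,l,st,ce=cv2.connectedComponentsWithStats(m)
k=l[235,390];print(st[k],ce[k])
cs,_=cv2.findContours((l==k).astype(np.uint8),cv2.RETR_EXTERNAL,cv2.CHAIN_APPROX_NONE)
P=np.array([atz(c,q[0],.014)[:2] for q in cs[0]])
rc=cv2.minAreaRect((P*1000).astype(np.float32));print(rc)
E
```

```text
[[381.24952638   0.         278.50591746]
 [  0.         381.24952638 206.26017098]
 [  0.           0.           1.        ]] -0.011087211201077434 [ 0.36581866 -0.0033853   1.19962217]
carr [ 0.4653 -0.3653  0.018 ]
nose [ 0.5452 -0.3734  0.009 ]
press [0.5832 0.04   0.    ]
rails [ 0.5644 -0.0138  0.026 ]
mouth [0.58   0.0343 0.068 ]
ram [0.6085 0.1504 0.034 ]
block [0.4888 0.4323 0.05  ]
jar [0.3423 0.2947 0.08  ]
bar [ 0.5007 -0.1989  0.02  ]
oil [ 0.6937 -0.3466  0.06  ]
tub [ 0.7388 -0.1531  0.045 ]
sdtip [ 0.4318 -0.1193  0.01  ]
sdh [ 0.3289 -0.297   0.01  ]
[120   2 152] [ 18  99 172] [100   6 121] [1.1997757 1.1983545 1.1955603 1.1821222 1.1801326 1.181689  1.1811826
 1.1786187 1.1846292 1.1776797 1.1826894 1.1834555 1.1808323 1.1833414
 1.1796075 1.1808138 1.1838118 1.1809653 1.1836174 1.1825871 1.1797037
 1.1814187 1.1819317 1.2027282 1.1993896 1.199001  1.2017541]
[ 386  198   24   56 1181] [397.15241321 226.50465707]
((461.7554931640625, -366.4935302734375), (69.49071502685547, 172.07156372070312), 87.70947265625)
```

View pics/topz.png

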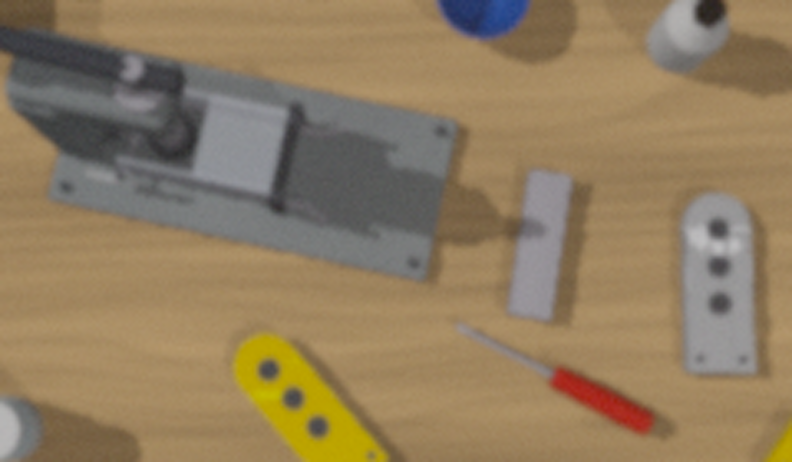

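View pics/sidez.png

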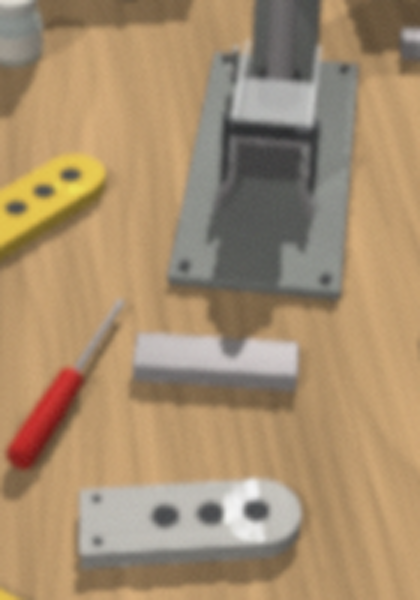

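```bash
cat > fit.py <<'E'
from h import *
from scipy.optimize import minimize
a=np.linspace(-np.pi/2,np.pi/2,25)
OUT=np.vstack([[[-.085,.031],[-.085,-.031]],np.c_[.054+.031*np.cos(a),.031*np.sin(a)]])
def carrier_fit(c,z0,p0,sat=50,S=4):
    f=c['frame'];u,v=proj(c,[p0[0],p0[1],z0]);x0,y0=int(u)-45,int(v)-45
    s=cv2.cvtColor(f,cv2.COLOR_RGB2HSV)[y0:y0+90,x0:x0+90,1].astype(np.float32)
    m=cv2.resize(np.clip((75-s)/50,0,1),None,fx=S,fy=S,interpolation=cv2.INTER_LINEAR)
    n,l,st,_=cv2.connectedComponentsWithStats((m>.5).astype(np.uint8))
    ce=l[45*S-20:45*S+20,45*S-20:45*S+20];k=np.bincount(ce[ce>0]).argmax()
    t=(l==k).astype(np.uint8)
    cs,_=cv2.findContours(t,cv2.RETR_EXTERNAL,cv2.CHAIN_APPROX_NONE)
    t=cv2.drawContours(np.zeros_like(t),cs,-1,1,-1).astype(float)
    def cost(p):
        R=np.array([[np.cos(p[2]),-np.sin(p[2])],[np.sin(p[2]),np.cos(p[2])]])
        q=OUT@R.T+p[:2]
        P=np.array([((np.array(proj(c,[*w,z]))-[x0,y0])+.5)*S-.5 for w in q for z in (z0,z0+.018)])
        hl=cv2.convexHull(P.astype(np.float32))
        im=np.zeros(t.shape,np.uint8);cv2.fillConvexPoly(im,np.round(hl*16).astype(np.int32),255,cv2.LINE_AA,4)
        return np.abs(im/255-t).sum()
    best=minimize(cost,p0,method='Nelder-Mead',options=dict(initial_simplex=[p0,[p0[0]+.008,p0[1],p0[2]],[p0[0],p0[1]+.008,p0[2]],[p0[0],p0[1],p0[2]+.08]],xatol=1e-5,fatol=.1))
    return best.x,best.fun,t.sum()
E
python3 - <<'E'
from fit import *
for n in('top','side'):
    c=dict(np.load(f'/tmp/{n}.npz'))
    print(n,carrier_fit(c,0,[.462,-.367,0.0]))
    s=cv2.cvtColor(c['frame'],cv2.COLOR_RGB2HSV)[...,1].astype(np.float32)
    s=cv2.GaussianBlur(s,(0,0),.7)
    # slab edges
    guess=np.array([.583,.04]);th=np.arctan2(.1504+.0138,.6085-.5644)
    def pt(x,y,th=th,o=guess): return [o[0]+x*np.cos(th)-y*np.sin(th),o[1]+x*np.sin(th)+y*np.cos(th),.012]
    def cross(A,B):
        ts=np.linspace(0,1,80);v=[]
        for t in ts:
            X=np.array(A)*(1-t)+np.array(B)*t;u=proj(c,X)
            v.append(cv2.getRectSubPix(s,(1,1),(float(u[0]),float(u[1])))[0,0])
        v=np.array(v);i=np.where((v[:-1]<45)&(v[1:]>=45))[0]
        return None if len(i)==0 else (np.array(A)*(1-ts[i[-1]])+np.array(B)*ts[i[-1]])[:2]
    print('th',th)
    for nm,ps in [('front',[((-.125,y),(-.18,y)) for y in np.linspace(-.07,.07,15)]),('yneg',[((x,-.06),(x,-.105)) for x in np.linspace(-.14,.1,20)]),('ypos',[((x,.06),(x,.105)) for x in np.linspace(-.14,.1,20)])]:
        Q=[cross(pt(*a),pt(*b)) for a,b in ps];Q=np.array([q for q in Q if q is not None])
        if len(Q)<4: print(nm,'few');continue
        vx,vy,x0,y0=cv2.fitLine((Q*1000).astype(np.float32),cv2.DIST_HUBER,0,.01,.01).ravel()
        r_=np.abs((Q*1000-[x0,y0])@[-vy,vx]);print(n,nm,len(Q),'ang',np.arctan2(vy,vx),'c',x0,y0,'res',np.median(r_))
E
```

```text
top (array([ 0.46225213, -0.36767834, -0.0388871 ]), np.float64(381.6), np.float64(18218.0))
th 1.3084132291931057
top front 15 ang -0.24480814 c 544.46405 -107.338295 res 0.37042431734751197
top yneg 20 ang 1.3270934 c 655.0407 -0.057087064 res 0.14644399655415918
top ypos 20 ang 1.3299043 c 508.76456 62.771606 res 0.18891846607799895
side (array([ 0.4628986 , -0.36775455, -0.03402987]), np.float64(1487.556862745098), np.float64(29594.0))
th 1.3084132291931057
side front 15 ang -0.24304627 c 550.24866 -120.49797 res 0.17789391114979364
side yneg 20 ang 1.3263034 c 655.6354 -9.372256 res 0.13029178815563833
side ypos 20 ang 1.3261187 c 513.8184 65.338036 res 0.1833867899731455
```

```bash
python3 - <<'E'
from h import *
s=dict(np.load('/tmp/side.npz'));print('sidecam',-s['R'].T@s['t'])
E
python3 -m pendant '[[1,[0.56,0,-0.66],158],[1,[0.56,0,-0.66],158],[1,[0.56,0,-0.66],158],[1,[0.56,0,-0.66],158],[1,[0.56,0,-0.66],158],[1,[0.56,0,-0.66],158],[1,[0.56,0,-0.66],158],[1,[0.56,0,-0.66],158],[1,[0.56,0,-0.66],158],[1,[0.56,0,-0.66],158],[1,[0.56,0,-0.66],158],[1,[0.56,0,-0.66],158]]' 40
cat > go.py <<'E'
# usage: go.py X Y Z yaw -> tool-frame shift and turn from current measured pose
import sys
from h import *
from scipy.spatial.transform import Rotation as Ro
s=r.sense();x=np.array([float(v) for v in sys.argv[1:4]])
M=Ro.from_euler('xyz',s['eef_rot']).as_matrix()
yaw=np.arctan2(M[1,0],M[0,0])
print('pos',np.round(s['position'],4),'yaw',round(yaw,4),'q',np.round(s['qpos'],2),'F',np.round(s['wrist_force'],1),'op',round(s['opening'],4),'t',round(s['t'],2))
print('shift',np.round(M.T@(x-s['position']),4),'turn',np.round(-np.degrees((float(sys.argv[4])-yaw+np.pi)%(2*np.pi)-np.pi),2))
E
python3 go.py 0.437 -0.3667 0.24 3.105
```

```text
sidecam [ 0.36995345 -1.11560416  0.95911374]
t: 1.9
position: [0.3823, -0.0981, 0.239]
eef_rot: [-1.57, 0.0, -2.225]
wrist_force: [1.5, 1.5, 0.4]
opening: 0.0881
pos [ 0.3823 -0.0981  0.239 ] yaw -2.2247 q [-0.55  0.02  1.85  0.    1.27  0.1 ] F [1.5 1.5 0.4] op 0.0881 t 1.9
shift [ 0.1799 -0.0009  0.2068] turn 54.63
```

```bash

python3 -m pendant '[[1,[0.18,0,0.207],54.6],[1,[0.18,0,0.207],54.6],[1,[0.18,0,0.207],54.6],[1,[0.18,0,0.207],54.6],[1,[0.18,0,0.207],54.6],[1,[0.18,0,0.207],54.6],[1,[0.18,0,0.207],54.6],[1,[0.18,0.1,0.207],54.6],[1,[0.18,0.12,0.207],54.6],[1,[0.18,0.12,0.207],54.6],[1,[0.18,0.12,0.207],54.6]]'
python3 go.py 0.4375 -0.3668 0.004 3.105
```

```text
t: 3.0
position: [0.4379, -0.3631, 0.1159]
eef_rot: [-1.575, -0.004, 3.112]
wrist_force: [0.3, 0.7, 0.6]
opening: 0.088
pos [ 0.4379 -0.3631  0.1159] yaw 3.1123 q [-0.9   0.53  1.51 -0.    1.1   0.7 ] F [0.3 0.7 0.6] op 0.088 t 3.0
shift [-0.0002  0.1119  0.0042] turn 0.42
```

```bash

python3 -m pendant '[[1,[0,0.03,0.003],0.3],[1,[0,0.06,0.003],0.3],[1,[0,0.08,0.003],0.3],[1,[0,0.08,0.003],0.3]]'
python3 - <<'E'
from h import *
c=shot('side','side1.png');s=r.sense()
im=cv2.resize(c['frame'][240:400,180:380],None,fx=4,fy=4)[:600,:800]
cv2.imwrite('pics/side1z.png',im[:,:,::-1])
E
python3 go.py 0.4375 -0.3668 0.004 3.105
```

```text
t: 3.4
position: [0.4385, -0.3669, 0.038]
eef_rot: [-1.572, -0.001, 3.107]
wrist_force: [0.7, 0.2, -0.2]
opening: 0.0881
pos [ 0.4391 -0.3676  0.0396] yaw 3.1072 q [-0.9   0.64  1.56 -0.    0.94  0.7 ] F [-0.5  0.   0. ] op 0.088 t 3.45
shift [ 0.0016  0.0356 -0.0008] turn 0.13
```

View pics/side1z.png

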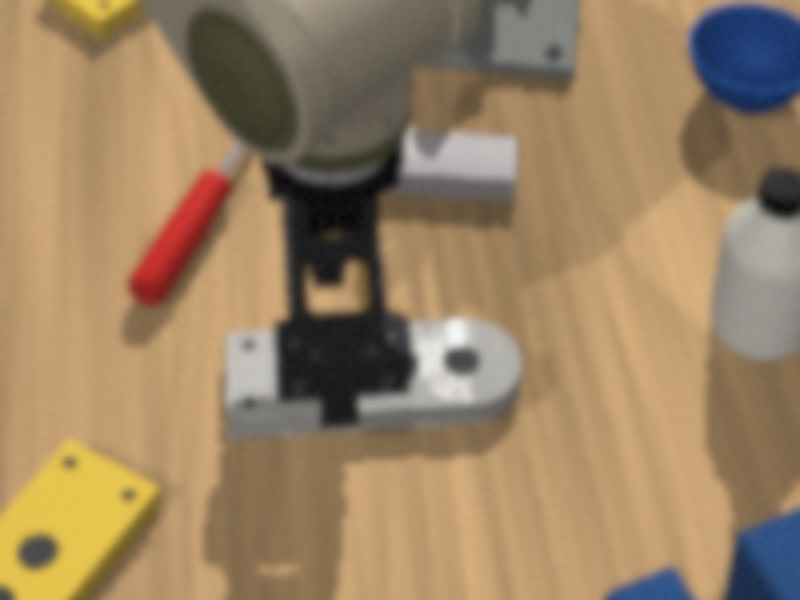

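The open jaws straddle the carrier around (340,370) in the zoom, centred across its width. I'll descend and grip.

```bash

python3 -m pendant '[[1,[0.001,0.025,-0.001],0],[1,[0.001,0.035,-0.001],0],[1,[0.001,0.035,-0.001],0],[-1,[0.001,0.035,-0.001],0],[-1,[0.001,0.035,-0.001],0],[-1,[0.001,0.035,-0.001],0],[-1,[0.001,0.035,-0.001],0]]' 50
python3 go.py 0.4375 -0.3668 0.07 3.105
```

```text
t: 4.15
position: [0.438, -0.3663, 0.0044]
eef_rot: [-1.57, 0.0, 3.107]
wrist_force: [0.1, 1.9, 3.8]
opening: 0.0614
pos [ 0.438  -0.3663  0.0044] yaw 3.1073 q [-0.9   0.69  1.58  0.    0.87  0.7 ] F [0.1 1.9 3.8] op 0.0614 t 4.15
shift [ 0.0004 -0.0656  0.0006] turn 0.13
```

```bash

python3 -m pendant '[[-1,[0,-0.02,0],0],[-1,[0,-0.04,0],0],[-1,[0,-0.07,0],0],[-1,[0,-0.07,0],0],[-1,[0,-0.07,0],0]]' 50
python3 go.py 0.5437 -0.1278 0.075 -1.8146
python3 - <<'E'
from h import *
c=shot('side','side2.png')
im=cv2.resize(c['frame'][220:400,160:360],None,fx=3.3,fy=3.3)
cv2.imwrite('pics/side2z.png',im[:,:,::-1])
E
```

```text
t: 4.65
position: [0.4375, -0.3659, 0.073]
eef_rot: [-1.571, -0.001, 3.107]
wrist_force: [-0.2, 0.5, -5.3]
opening: 0.0612
pos [ 0.4375 -0.3659  0.073 ] yaw 3.1073 q [-0.9   0.59  1.55 -0.    1.01  0.7 ] F [-0.2  0.5 -5.3] op 0.0612 t 4.65
shift [-0.0979 -0.002  -0.2416] turn -78.0
```

View pics/side2z.png

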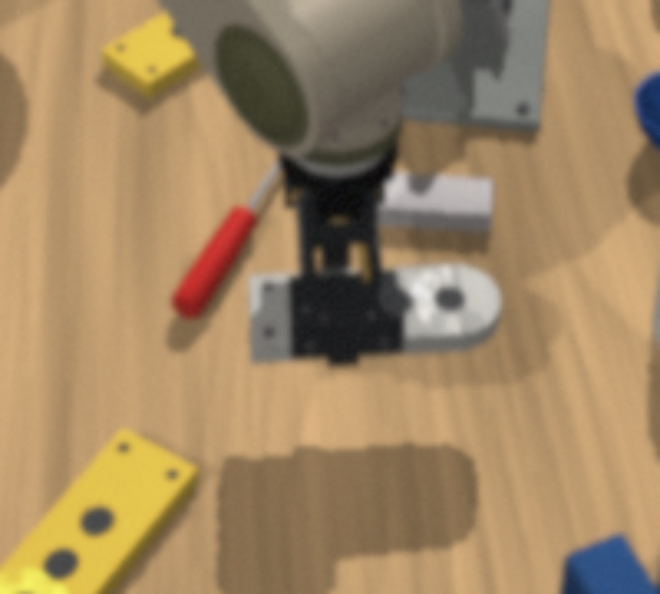

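The carrier is lifted and level at (370,310) in the zoom, and its shadow has separated. Now I'll carry it and turn it towards the mouth.

```bash

python3 -m pendant '[[-1,[-0.009,0,-0.022],-7.1],[-1,[-0.018,0,-0.044],-14.2],[-1,[-0.027,0,-0.066],-21.3],[-1,[-0.036,0,-0.088],-28.4],[-1,[-0.045,0,-0.11],-35.5],[-1,[-0.054,0,-0.132],-42.6],[-1,[-0.063,0,-0.154],-49.7],[-1,[-0.072,0,-0.176],-56.8],[-1,[-0.08,0,-0.198],-64],[-1,[-0.089,0,-0.22],-71],[-1,[-0.098,0,-0.2416],-78],[-1,[-0.098,0,-0.2416],-78]]' 
cat > pp.py <<'E'
from h import *
from scipy.spatial.transform import Rotation as Ro
s=r.sense();M=Ro.from_euler('xyz',s['eef_rot']).as_matrix();yaw=np.arctan2(M[1,0],M[0,0])
th=1.327;ex=np.array([np.cos(th),np.sin(th)]);ey=np.array([-ex[1],ex[0]])
p=s['position'];f=s['wrist_force']
print('TCP in press x %.1f y %.1f z %.1f mm; yaw err %.2f deg; F press x %.1f y %.1f z %.1f; op %.1f t %.2f'%(1e3*(p[:2]@ex)-177.3,1e3*(p[:2]@ey)+558.5,1e3*p[2],np.degrees((yaw-th-np.pi+np.pi)%(2*np.pi)-np.pi),f[:2]@ex,f[:2]@ey,f[2],s['opening']*1e3,s['t']),'tq',np.round(s['wrist_torque'],2))
E
python3 pp.py
python3 - <<'E'
from h import *
for n in('top','side'):
    c=shot(n,n+'3.png')
    a=c['frame'][130:280,180:380] if n=='top' else c['frame'][140:320,200:400]
    im=cv2.resize(a,None,fx=3.3,fy=3.3)
    cv2.imwrite(f'pics/{n}3z.png',im[:,:,::-1])
E
```

```text
t: 5.9
position: [0.5439, -0.1255, 0.0719]
eef_rot: [-1.574, 0.001, -1.809]
wrist_force: [-0.5, -1.0, -3.9]
opening: 0.0615
TCP in press x -167.8 y 0.3 z 71.9 mm; yaw err 0.31 deg; F press x -1.0 y 0.2 z -3.9; op 61.5 t 5.90 tq [-0.17  0.12 -0.07]
```

View pics/top3z.png

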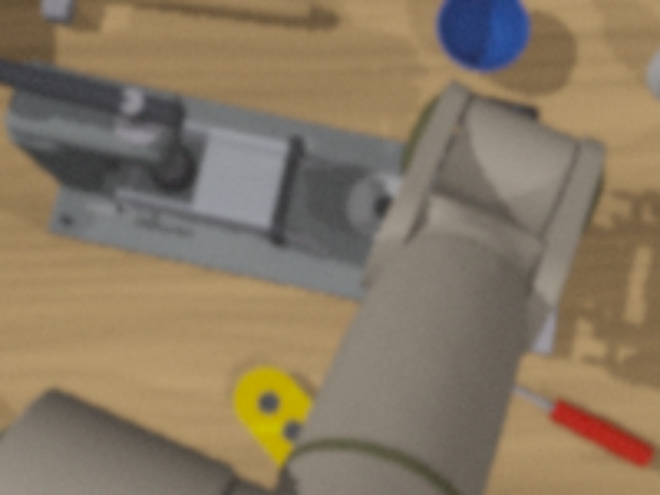

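View pics/side3z.png

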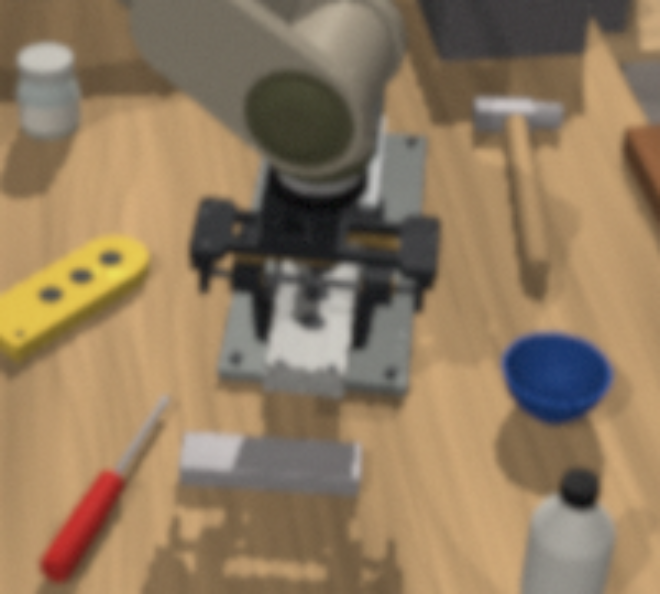

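```bash
python3 - <<'E'
from h import *
c=dict(np.load('/tmp/top.npz'))
th=1.327;ex=np.array([np.cos(th),np.sin(th)]);ey=np.array([-ex[1],ex[0]])
def P(q,z):
    p=atz(c,(q[0]/3.3+180-.35,q[1]/3.3+130-.35),z)[:2];return np.round([1e3*p@ex-177.3,1e3*p@ey+558.5],1)
print('lintel ends',P((299,139),.08),P((279,240),.08),'nose',P((349,202),.085), P((384,203),.087))
print('roof',P((290,138),.078),P((273,225),.078))
# same in the side view: lintel top
h=c['range_z']
E
python3 - <<'E'
import cv2
a=cv2.imread('pics/top0.png')[165:225,225:305]
cv2.imwrite('pics/mz.png',cv2.resize(a,None,fx=9,fy=9,interpolation=cv2.INTER_CUBIC))
E
```

```text
lintel ends [ -3.5 -44.4] [-6.4 50.2] nose [-60.6   3.5] [-91.5  -2. ]
roof [  4.9 -44. ] [ 2.1 37.7]
```

View pics/mz.png

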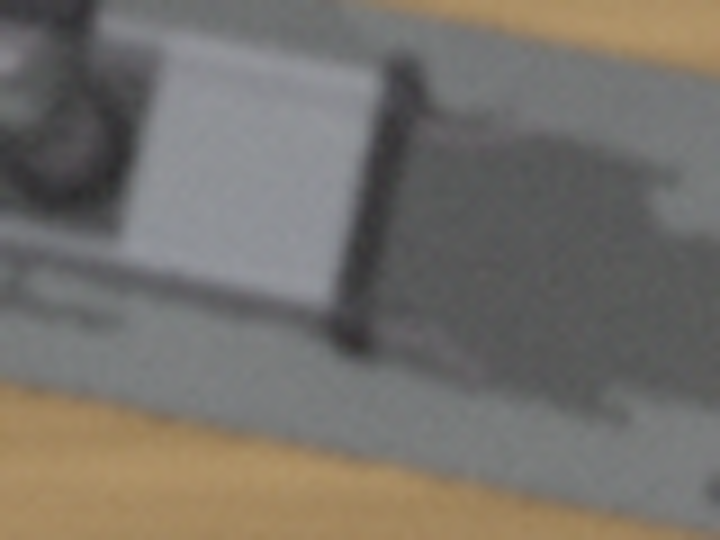

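```bash

python3 -m pendant '[[-1,[-0.015,0,-0.001],0],[-1,[-0.032,0,-0.001],0],[-1,[-0.032,0.015,-0.001],0],[-1,[-0.032,0.03,-0.001],0],[-1,[-0.032,0.042,-0.001],0],[-1,[-0.032,0.047,-0.001],0],[-1,[-0.032,0.050,-0.001],0],[-1,[-0.032,0.050,-0.001],0]]' ; python3 pp.py
```

```text
t: 6.8
position: [0.5508, -0.0969, 0.0237]
eef_rot: [-1.571, 0.0, -1.815]
wrist_force: [-0.4, 0.3, -3.3]
opening: 0.0614
TCP in press x -138.4 y 0.6 z 23.7 mm; yaw err -0.03 deg; F press x 0.2 y 0.5 z -3.3; op 61.4 t 6.80 tq [-0.15  0.09 -0.02]
```

```bash

python3 -m pendant '[[-1,[0,0.003,0],0],[-1,[0,0.005,0],0],[-1,[0,0.006,0],0],[-1,[0,0.0065,0],0],[-1,[0,0.0065,0],0]]' ; python3 pp.py
python3 - <<'E'
from h import *
for n in('top','side'):
    c=shot(n,n+'4.png')
    a=c['frame'][150:230,200:320] if n=='top' else c['frame'][160:260,240:360]
    im=cv2.resize(a,None,fx=6,fy=6,interpolation=cv2.INTER_CUBIC)
    cv2.imwrite(f'pics/{n}4z.png',im[:,:,::-1])
E
```

```text
t: 7.3
position: [0.5509, -0.0968, 0.0173]
eef_rot: [-1.571, -0.0, -1.815]
wrist_force: [-0.5, 0.3, -3.8]
opening: 0.0615
TCP in press x -138.3 y 0.6 z 17.3 mm; yaw err -0.00 deg; F press x 0.1 y 0.6 z -3.8; op 61.5 t 7.30 tq [-0.18  0.11 -0.01]
```

View pics/top4z.png

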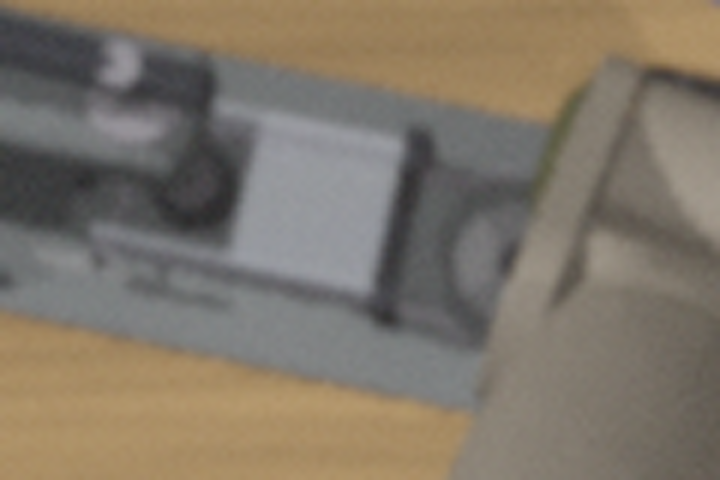

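View pics/side4z.png

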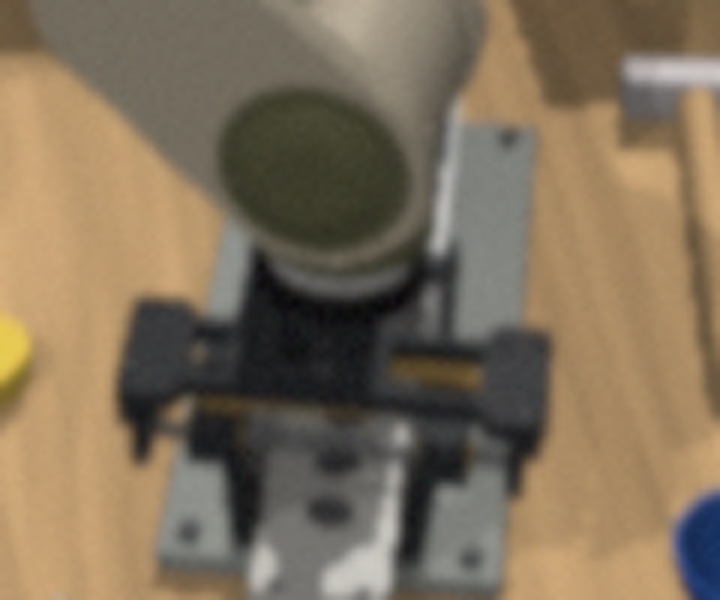

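The nose sits between the flares in front of the lintel, at (455,250) in the top zoom, about centred. I'll lower it until it touches the slab.

```bash

python3 -m pendant '[[-1,[0,0.001,0],0],[-1,[0,0.001,0],0],[-1,[0,0.001,0],0]]' ; python3 pp.py;python3 -m pendant '[[-1,[0,0.001,0],0],[-1,[0,0.001,0],0]]' ; python3 pp.py
```

```text
t: 7.7
position: [0.5509, -0.0968, 0.0164]
eef_rot: [-1.57, -0.0, -1.815]
wrist_force: [-0.1, 0.4, -1.8]
opening: 0.0613
TCP in press x -138.3 y 0.5 z 16.4 mm; yaw err -0.00 deg; F press x 0.3 y 0.2 z -1.8; op 61.3 t 7.70 tq [-0.06  0.19  0.02]
t: 7.9
position: [0.5509, -0.0969, 0.0163]
eef_rot: [-1.57, -0.0, -1.815]
wrist_force: [-3.7, 1.3, 10.4]
opening: 0.0614
TCP in press x -138.3 y 0.5 z 16.3 mm; yaw err 0.00 deg; F press x 0.3 y 3.9 z 10.4; op 61.4 t 7.90 tq [ 0.06  0.93 -0.03]
```

```bash

python3 -m pendant '[[-1,[-0.003,-0.001,0],0],[-1,[-0.007,-0.001,0],0],[-1,[-0.011,-0.001,0],0],[-1,[-0.015,-0.001,0],0],[-1,[-0.019,-0.001,0],0],[-1,[-0.022,-0.001,0],0],[-1,[-0.024,-0.001,0],0],[-1,[-0.024,-0.001,0],0]]' ; python3 pp.py
```

```text
t: 8.7
position: [0.5568, -0.0731, 0.0164]
eef_rot: [-1.57, 0.0, -1.815]
wrist_force: [1.1, -0.4, 1.6]
opening: 0.0615
TCP in press x -113.9 y 0.5 z 16.4 mm; yaw err 0.00 deg; F press x -0.1 y -1.2 z 1.6; op 61.5 t 8.70 tq [-0.06  0.15  0.08]
```

```bash

python3 -m pendant '[[-1,[-0.002,0,0],0],[-1,[-0.004,0,0],0],[-1,[-0.006,0,0],0],[-1,[-0.008,0,0],0],[-1,[-0.010,0,0],0],[-1,[-0.012,0,0],0],[-1,[-0.014,0,0],0],[-1,[-0.016,0,0],0],[-1,[-0.018,0,0],0],[-1,[-0.018,0,0],0]]' ; python3 pp.py
```

```text
t: 9.7
position: [0.561, -0.0567, 0.0164]
eef_rot: [-1.57, -0.001, -1.815]
wrist_force: [-1.8, -6.5, 2.1]
opening: 0.0616
TCP in press x -96.9 y 0.4 z 16.4 mm; yaw err -0.00 deg; F press x -6.8 y 0.1 z 2.1; op 61.6 t 9.70 tq [-1.13  0.46 -0.  ]
```

Flap resistance of about 7 N is as expected, and there is no lateral force. I'll carry on.

```bash

python3 -m pendant '[[-1,[-0.002,0,0],0],[-1,[-0.004,0,0],0],[-1,[-0.006,0,0],0],[-1,[-0.008,0,0],0],[-1,[-0.010,0,0],0],[-1,[-0.012,0,0],0],[-1,[-0.014,0,0],0],[-1,[-0.016,0,0],0],[-1,[-0.018,0,0],0],[-1,[-0.020,0,0],0],[-1,[-0.022,0,0],0],[-1,[-0.022,0,0],0]]' ; python3 pp.py
python3 - <<'E'
from h import *
for n in('top','side'):
    c=shot(n,n+'5.png')
    a=c['frame'][150:230,200:320] if n=='top' else c['frame'][160:260,240:360]
    im=cv2.resize(a,None,fx=6,fy=6,interpolation=cv2.INTER_CUBIC)
    cv2.imwrite(f'pics/{n}5z.png',im[:,:,::-1])
E
```

```text
t: 10.9
position: [0.5663, -0.0353, 0.0164]
eef_rot: [-1.57, -0.001, -1.815]
wrist_force: [-1.3, -6.5, 4.1]
opening: 0.0613
TCP in press x -74.9 y 0.4 z 16.4 mm; yaw err -0.00 deg; F press x -6.6 y -0.3 z 4.1; op 61.3 t 10.90 tq [-1.18  0.42 -0.04]
```

View pics/top5z.png

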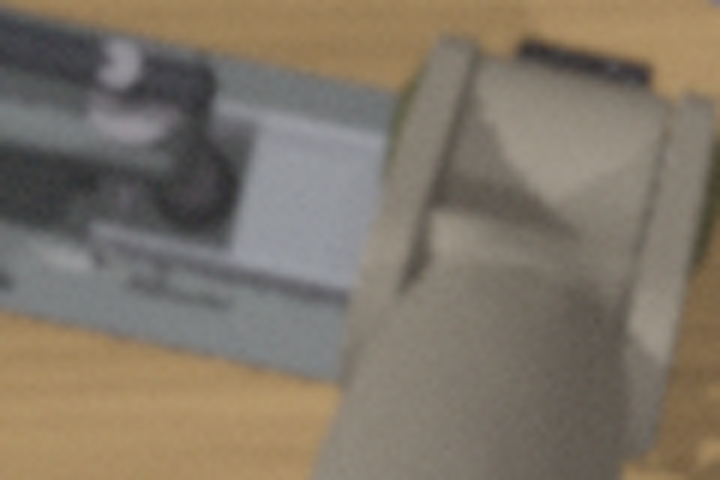

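View pics/side5z.png

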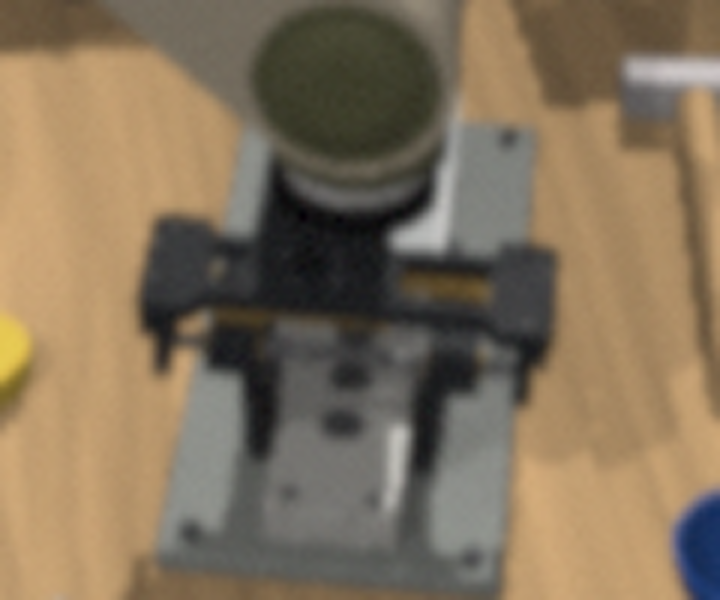

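```bash

python3 -m pendant '[[-1,[-0.002,0,0],0],[-1,[-0.004,0,0],0],[-1,[-0.006,0,0],0],[-1,[-0.008,0,0],0],[-1,[-0.010,0,0],0],[-1,[-0.011,0,0],0],[-1,[-0.011,0,0],0],[-1,[-0.011,0,0],0]]' ; python3 pp.py
```

```text
t: 11.8
position: [0.5689, -0.0248, 0.0164]
eef_rot: [-1.57, -0.001, -1.815]
wrist_force: [-2.9, -6.7, 2.6]
opening: 0.0615
TCP in press x -64.0 y 0.4 z 16.4 mm; yaw err -0.01 deg; F press x -7.2 y 1.2 z 2.6; op 61.5 t 11.80 tq [-1.24  0.43  0.03]
```

```bash
python3 - <<'E'
from h import *
c=dict(np.load('/tmp/side.npz'))
th=1.327;ex=np.array([np.cos(th),np.sin(th)]);ey=np.array([-ex[1],ex[0]])
def P(q,z):
    p=atz(c,(q[0]/6+240-.4,q[1]/6+160-.4),z)[:2];return np.round([1e3*p@ex-177.3,1e3*p@ey+558.5],1)
for q,z in[((265,542),.018),((400,552),.018),((165,560),.006),((500,590),.0),((245,440),.03)]: print(q,P(q,z))
c=shot('side','side6.png')
im=cv2.resize(c['frame'][160:260,240:360],None,fx=6,fy=6,interpolation=cv2.INTER_CUBIC)
cv2.imwrite(f'pics/side6z.png',im[:,:,::-1])
E
```

```text
(265, 542) [-146.3   27. ]
(400, 552) [-144.6  -34.6]
(165, 560) [-151.5   72.2]
(500, 590) [-144.2  -81.2]
(245, 440) [-90.6  43. ]
```

View pics/side6z.png

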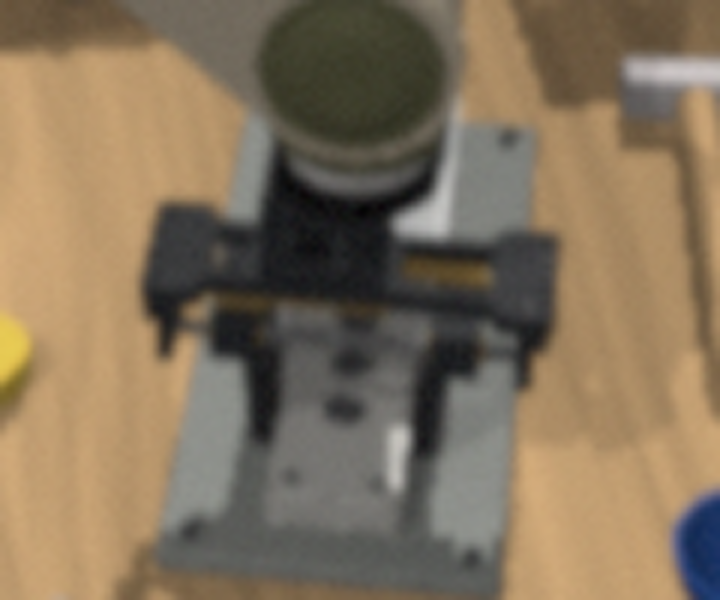

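```bash

python3 -m pendant '[[1,[0,0,0],0],[1,[0,0,0],0],[1,[0,0,0],0],[1,[0,-0.01,0],0],[1,[0,-0.03,0],0],[1,[0.02,-0.04,0],0],[1,[0.05,-0.04,0],0],[1,[0.08,-0.04,0],0],[-0.73,[0.1,-0.04,0],0],[-0.73,[0.1,-0.04,0],0],[-0.73,[0.1,-0.04,0],0]]' ; python3 pp.py
python3 - <<'E'
from h import *
for n in('top','side'):
    c=shot(n,n+'7.png')
    a=c['frame'][150:230,200:320] if n=='top' else c['frame'][160:260,240:360]
    im=cv2.resize(a,None,fx=6,fy=6,interpolation=cv2.INTER_CUBIC)
    cv2.imwrite(f'pics/{n}7z.png',im[:,:,::-1])
E
```

```text
t: 12.95
position: [0.5449, -0.1207, 0.0566]
eef_rot: [-1.57, 0.0, -1.815]
wrist_force: [-0.0, -0.5, 0.2]
opening: 0.0664
TCP in press x -162.9 y 0.6 z 56.6 mm; yaw err -0.03 deg; F press x -0.5 y -0.1 z 0.2; op 66.4 t 12.95 tq [-0.04  0.09  0.04]
```

View pics/top7z.png

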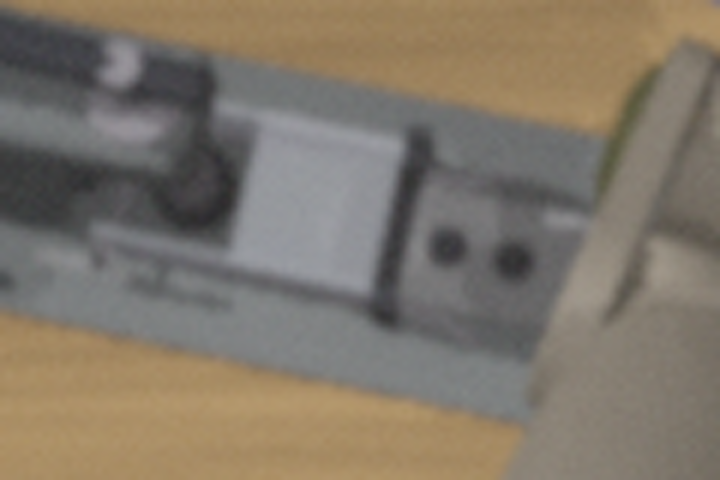

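View pics/side7z.png

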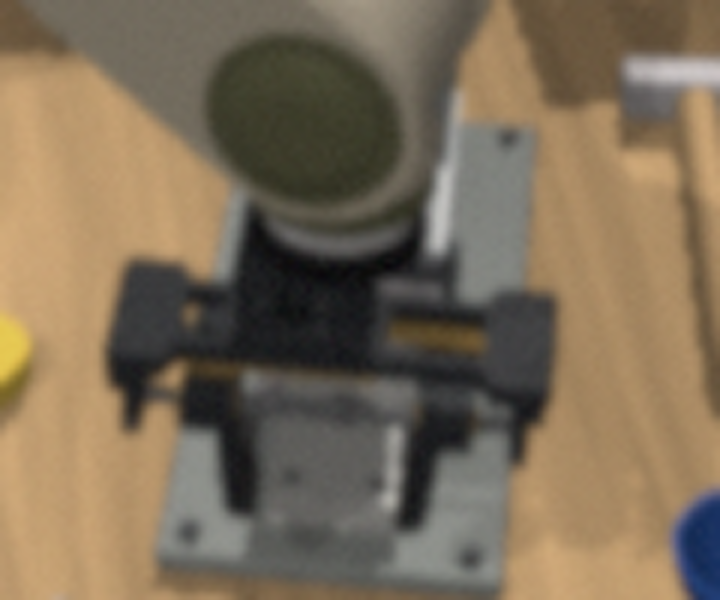

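```bash

python3 -m pendant '[[-0.73,[0,0,0],0],[-0.73,[0,0,0],0],[-0.73,[0,0.01,0],0],[-0.73,[0,0.025,0],0],[-0.73,[0,0.0345,0],0],[-0.73,[-0.005,0.0345,0],0],[-0.73,[-0.01,0.0345,0],0],[-0.73,[-0.014,0.0345,0],0],[-0.73,[-0.014,0.0345,0],0]]' ; python3 pp.py
```

```text
t: 13.95
position: [0.5485, -0.1069, 0.0222]
eef_rot: [-1.57, -0.0, -1.814]
wrist_force: [-0.1, 0.3, 0.2]
opening: 0.0117
TCP in press x -148.6 y 0.4 z 22.2 mm; yaw err 0.05 deg; F press x 0.3 y 0.2 z 0.2; op 11.7 t 13.95 tq [-0.06  0.02  0.02]
```

```bash

python3 -m pendant '[[-0.73,[-0.002,0,0],0],[-0.73,[-0.004,0,0],0],[-0.73,[-0.006,0,0],0],[-0.73,[-0.008,0,0],0],[-0.73,[-0.010,0,0],0],[-0.73,[-0.012,0,0],0],[-0.73,[-0.014,0,0],0],[-0.73,[-0.016,0,0],0],[-0.73,[-0.018,0,0],0]]' ; python3 pp.py
```

```text
t: 14.85
position: [0.5525, -0.0909, 0.0217]
eef_rot: [-1.571, -0.002, -1.814]
wrist_force: [-0.8, -7.2, -0.3]
opening: 0.012
TCP in press x -132.1 y 0.4 z 21.7 mm; yaw err 0.01 deg; F press x -7.1 y -1.0 z -0.3; op 12.0 t 14.85 tq [-1.17  0.41  0.03]
```

```bash

python3 -m pendant '[[-0.73,[-0.002,0,0],0],[-0.73,[-0.004,0,0],0],[-0.73,[-0.006,0,0],0],[-0.73,[-0.008,0,0],0],[-0.73,[-0.010,0,0],0]]' ; python3 pp.py
```

```text
t: 15.35
position: [0.5549, -0.0813, 0.0218]
eef_rot: [-1.571, -0.002, -1.815]
wrist_force: [-1.5, -6.9, 0.2]
opening: 0.0119
TCP in press x -122.2 y 0.4 z 21.8 mm; yaw err 0.00 deg; F press x -7.1 y -0.2 z 0.2; op 11.9 t 15.35 tq [-1.13  0.37 -0.02]
```

```bash

python3 -m pendant '[[-0.73,[-0.002,0,0],0],[-0.73,[-0.004,0,0],0],[-0.73,[-0.006,0,0],0],[-0.73,[-0.008,0,0],0],[-0.73,[-0.010,0,0],0],[-0.73,[-0.012,0,0],0],[-0.73,[-0.014,0,0],0],[-0.73,[-0.016,0,0],0],[-0.73,[-0.018,0,0],0],[-0.73,[-0.020,0,0],0],[-0.73,[-0.022,0,0],0]]' ; python3 pp.py
```

```text
t: 16.45
position: [0.5601, -0.0599, 0.0217]
eef_rot: [-1.571, -0.002, -1.815]
wrist_force: [-2.0, -7.4, 0.2]
opening: 0.012
TCP in press x -100.2 y 0.5 z 21.7 mm; yaw err -0.00 deg; F press x -7.6 y 0.2 z 0.2; op 12.0 t 16.45 tq [-1.17  0.32 -0.03]
```

```bash

python3 -m pendant '[[-0.73,[-0.002,0,0],0],[-0.73,[-0.004,0,0],0],[-0.73,[-0.006,0,0],0],[-0.73,[-0.008,0,0],0],[-0.73,[-0.010,0,0],0],[-0.73,[-0.012,0,0],0],[-0.73,[-0.014,0,0],0],[-0.73,[-0.016,0,0],0],[-0.73,[-0.018,0,0],0]]' ; python3 pp.py
python3 - <<'E'
from h import *
for n in('top','side'):
    c=shot(n,n+'8.png')
    a=c['frame'][150:230,200:320] if n=='top' else c['frame'][160:260,240:360]
    im=cv2.resize(a,None,fx=6,fy=6,interpolation=cv2.INTER_CUBIC)
    cv2.imwrite(f'pics/{n}8z.png',im[:,:,::-1])
E
```

```text
t: 17.35
position: [0.5645, -0.0424, 0.0217]
eef_rot: [-1.571, -0.002, -1.815]
wrist_force: [-1.6, -6.4, 0.6]
opening: 0.012
TCP in press x -82.2 y 0.5 z 21.7 mm; yaw err 0.00 deg; F press x -6.6 y -0.0 z 0.6; op 12.0 t 17.35 tq [-1.19  0.29  0.04]
```

View pics/top8z.png

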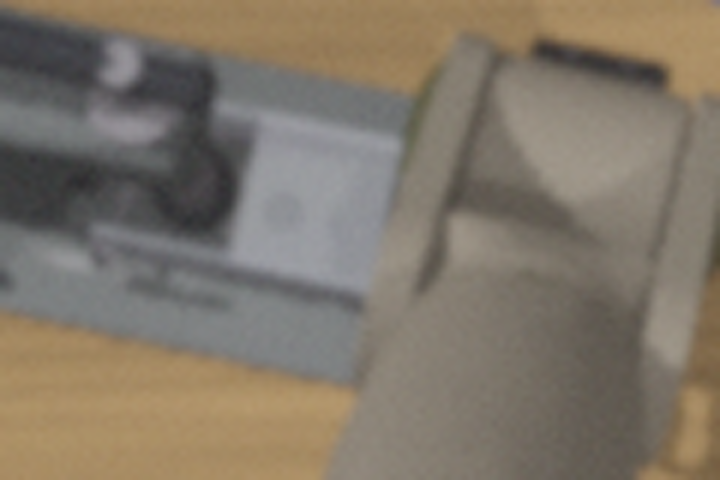

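View pics/side8z.png

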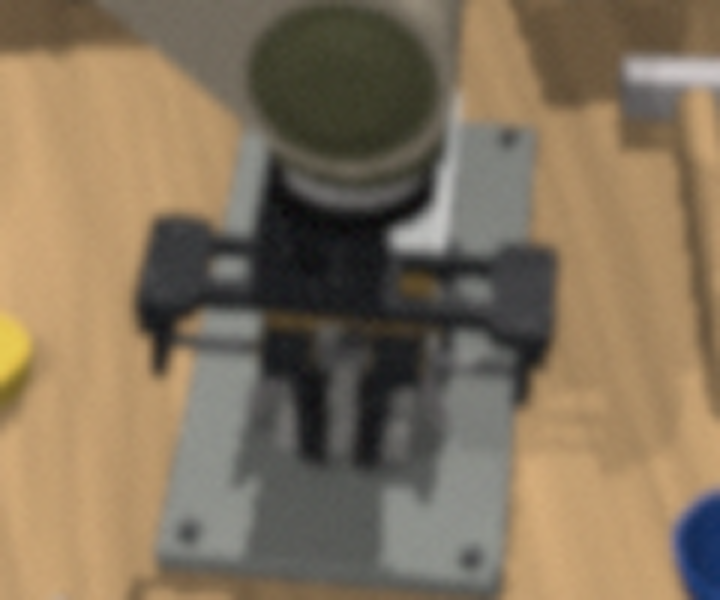

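The inlay shows through the clear roof at (283,210) in the top zoom, and the fingers are centred behind the tail. From here I'll push more slowly and watch the force.

```bash

python3 -m pendant '[[-0.73,[-0.0015,0,0],0],[-0.73,[-0.003,0,0],0],[-0.73,[-0.0045,0,0],0],[-0.73,[-0.006,0,0],0],[-0.73,[-0.0075,0,0],0],[-0.73,[-0.009,0,0],0]]' ; python3 pp.py
```

```text
t: 18.05
position: [0.5667, -0.0338, 0.0217]
eef_rot: [-1.571, -0.002, -1.815]
wrist_force: [-1.9, -7.2, -0.7]
opening: 0.0118
TCP in press x -73.3 y 0.4 z 21.7 mm; yaw err -0.00 deg; F press x -7.5 y 0.1 z -0.7; op 11.8 t 18.05 tq [-1.18  0.39  0.06]
```

```bash

python3 -m pendant '[[-0.73,[-0.0015,0,0],0],[-0.73,[-0.003,0,0],0],[-0.73,[-0.0045,0,0],0],[-0.73,[-0.006,0,0],0],[-0.73,[-0.0075,0,0],0],[-0.73,[-0.009,0,0],0]]' ; python3 pp.py
```

```text
t: 18.65
position: [0.5688, -0.025, 0.0217]
eef_rot: [-1.571, -0.002, -1.815]
wrist_force: [-2.2, -7.7, 0.3]
opening: 0.0117
TCP in press x -64.3 y 0.4 z 21.7 mm; yaw err 0.00 deg; F press x -8.0 y 0.3 z 0.3; op 11.7 t 18.65 tq [-1.24  0.38  0.05]
```

```bash

python3 -m pendant '[[-0.73,[-0.0015,0,0],0],[-0.73,[-0.003,0,0],0],[-0.73,[-0.0045,0,0],0],[-0.73,[-0.006,0,0],0]]' ; python3 pp.py
```

```text
t: 19.05
position: [0.5702, -0.0192, 0.0217]
eef_rot: [-1.571, -0.002, -1.815]
wrist_force: [-2.5, -6.7, 0.8]
opening: 0.0122
TCP in press x -58.3 y 0.5 z 21.7 mm; yaw err 0.00 deg; F press x -7.1 y 0.8 z 0.8; op 12.2 t 19.05 tq [-1.22  0.33 -0.01]
```

```bash

python3 -m pendant '[[-0.73,[-0.0015,0,0],0],[-0.73,[-0.003,0,0],0],[-0.73,[-0.0045,0,0],0],[-0.73,[-0.006,0,0],0]]' ; python3 pp.py
```

```text
t: 19.45
position: [0.5717, -0.0134, 0.0217]
eef_rot: [-1.571, -0.002, -1.815]
wrist_force: [-1.7, -6.8, 0.6]
opening: 0.012
TCP in press x -52.3 y 0.4 z 21.7 mm; yaw err 0.00 deg; F press x -7.0 y 0.0 z 0.6; op 12.0 t 19.45 tq [-1.25  0.41 -0.03]
```

```bash

python3 -m pendant '[[-0.73,[-0.0015,0,0],0],[-0.73,[-0.003,0,0],0],[-0.73,[-0.0045,0,0],0],[-0.73,[-0.006,0,0],0]]' ; python3 pp.py
```

```text
t: 19.85
position: [0.5732, -0.0076, 0.0217]
eef_rot: [-1.571, -0.002, -1.815]
wrist_force: [-1.9, -7.0, 0.0]
opening: 0.0116
TCP in press x -46.3 y 0.5 z 21.7 mm; yaw err 0.00 deg; F press x -7.2 y 0.1 z 0.0; op 11.6 t 19.85 tq [-1.27  0.35  0.02]
```

```bash

python3 -m pendant '[[-0.73,[-0.0015,0,0],0],[-0.73,[-0.003,0,0],0],[-0.73,[-0.0045,0,0],0]]' ; python3 pp.py
```

```text
t: 20.15
position: [0.5743, -0.0032, 0.0217]
eef_rot: [-1.571, -0.002, -1.815]
wrist_force: [-2.0, -7.7, -0.4]
opening: 0.0122
TCP in press x -41.8 y 0.5 z 21.7 mm; yaw err 0.00 deg; F press x -8.0 y 0.1 z -0.4; op 12.2 t 20.15 tq [-1.25  0.41 -0.03]
```

```bash

python3 -m pendant '[[-0.73,[-0.0015,0,0],0],[-0.73,[-0.003,0,0],0],[-0.73,[-0.0045,0,0],0]]' ; python3 pp.py
```

```text
t: 20.45
position: [0.5752, 0.0008, 0.0217]
eef_rot: [-1.571, -0.003, -1.814]
wrist_force: [-2.4, -10.2, 1.2]
opening: 0.0123
TCP in press x -37.7 y 0.4 z 21.7 mm; yaw err 0.01 deg; F press x -10.5 y -0.2 z 1.2; op 12.3 t 20.45 tq [-1.73  0.52 -0.06]
```

```bash

python3 -m pendant '[[-0.73,[-0.0015,0,0],0],[-0.73,[-0.003,0,0],0],[-0.73,[-0.0045,0,0],0]]' ; python3 pp.py
```

```text
t: 20.75
position: [0.5763, 0.0049, 0.0217]
eef_rot: [-1.571, -0.003, -1.814]
wrist_force: [-1.8, -10.0, -0.2]
opening: 0.0116
TCP in press x -33.4 y 0.4 z 21.7 mm; yaw err 0.01 deg; F press x -10.2 y -0.6 z -0.2; op 11.6 t 20.75 tq [-1.73  0.5  -0.02]
```

```bash

python3 -m pendant '[[-0.73,[-0.0015,0,0],0],[-0.73,[-0.003,0,0],0]]' ; python3 pp.py
```

```text
t: 20.95
position: [0.577, 0.0079, 0.0217]
eef_rot: [-1.571, -0.003, -1.814]
wrist_force: [-3.0, -10.2, 0.6]
opening: 0.0119
TCP in press x -30.4 y 0.4 z 21.7 mm; yaw err 0.01 deg; F press x -10.6 y 0.5 z 0.6; op 11.9 t 20.95 tq [-1.75  0.53 -0.04]
```

The force rose to about 10.5 N, so the stop is moving, touched at TCP x of about −39. Next come 1 mm steps.

```bash

python3 -m pendant '[[-0.73,[-0.001,0,0],0],[-0.73,[-0.001,0,0],0]]' ; python3 pp.py
```

```text
t: 21.15
position: [0.5773, 0.009, 0.0217]
eef_rot: [-1.571, -0.002, -1.814]
wrist_force: [-2.6, -9.7, 1.6]
opening: 0.0118
TCP in press x -29.2 y 0.4 z 21.7 mm; yaw err 0.01 deg; F press x -10.1 y 0.2 z 1.6; op 11.8 t 21.15 tq [-1.57  0.44  0.01]
```

```bash

python3 -m pendant '[[-0.73,[-0.0005,0,0],0],[-0.73,[-0.001,0,0],0]]' ; python3 pp.py
```

```text
t: 21.35
position: [0.5775, 0.0098, 0.0217]
eef_rot: [-1.571, -0.003, -1.815]
wrist_force: [-2.4, -9.9, 1.1]
opening: 0.0121
TCP in press x -28.4 y 0.4 z 21.7 mm; yaw err 0.00 deg; F press x -10.2 y -0.1 z 1.1; op 12.1 t 21.35 tq [-1.74  0.51 -0.03]
```

```bash

python3 -m pendant '[[-0.73,[-0.0005,0,0],0],[-0.73,[-0.001,0,0],0]]' ; python3 pp.py
```

```text
t: 21.55
position: [0.5778, 0.0107, 0.0217]
eef_rot: [-1.571, -0.003, -1.814]
wrist_force: [-1.6, -10.0, 1.5]
opening: 0.0119
TCP in press x -27.4 y 0.4 z 21.7 mm; yaw err 0.01 deg; F press x -10.1 y -0.8 z 1.5; op 11.9 t 21.55 tq [-1.77  0.51  0.07]
```

```bash

python3 -m pendant '[[-0.73,[-0.0005,0,0],0],[-0.73,[-0.0005,0,0],0]]' ; python3 pp.py
```

```text
t: 21.75
position: [0.5779, 0.0113, 0.0217]
eef_rot: [-1.571, -0.003, -1.814]
wrist_force: [-3.1, -10.4, 0.7]
opening: 0.0117
TCP in press x -26.8 y 0.4 z 21.7 mm; yaw err 0.01 deg; F press x -10.9 y 0.5 z 0.7; op 11.7 t 21.75 tq [-1.67  0.47 -0.04]
```

```bash

python3 -m pendant '[[-0.73,[-0.0005,0,0],0],[-0.73,[-0.0008,0,0],0]]' ; python3 pp.py
```

```text
t: 21.95
position: [0.578, 0.0115, 0.0218]
eef_rot: [-1.571, -0.004, -1.814]
wrist_force: [-3.9, -14.0, 1.8]
opening: 0.0118
TCP in press x -26.7 y 0.4 z 21.8 mm; yaw err 0.01 deg; F press x -14.6 y 0.4 z 1.8; op 11.8 t 21.95 tq [-2.42  0.68  0.01]
```

```bash

python3 -m pendant '[[-0.73,[-0.0005,0,0],0],[-0.73,[-0.0005,0,0],0]]' ; python3 pp.py
```

```text
t: 22.15
position: [0.578, 0.0115, 0.0217]
eef_rot: [-1.571, -0.004, -1.814]
wrist_force: [-4.9, -15.7, 1.7]
opening: 0.012
TCP in press x -26.6 y 0.4 z 21.7 mm; yaw err 0.01 deg; F press x -16.4 y 1.0 z 1.7; op 12.0 t 22.15 tq [-2.62  0.83  0.04]
```

The motion has stopped while the force climbs to 16 N, so the stop is fully back. One small seating nudge, then I'll withdraw.

```bash

python3 -m pendant '[[-0.73,[-0.0003,0,0],0],[-0.73,[-0.0003,0,0],0]]' ; python3 pp.py
python3 -m pendant '[[-0.73,[0.001,0,0],0],[-0.73,[0.004,0,0],0],[-0.73,[0.012,0,0],0],[-0.73,[0.03,0,0],0],[-0.73,[0.05,0,0],0],[-0.73,[0.05,-0.04,0],0],[-0.73,[0.09,-0.08,0],0],[-0.73,[0.14,-0.12,0],0],[-0.73,[0.17,-0.15,0.03],0],[-0.73,[0.17,-0.15,0.08],0],[-0.73,[0.17,-0.15,0.12],0],[-0.73,[0.17,-0.15,0.12],0]]'; python3 pp.py
python3 - <<'E'
from h import *
for n in('top','side'):
    c=shot(n,n+'9.png')
    a=c['frame'][150:230,200:320] if n=='top' else c['frame'][150:250,240:360]
    im=cv2.resize(a,None,fx=6,fy=6,interpolation=cv2.INTER_CUBIC)
    cv2.imwrite(f'pics/{n}9z.png',im[:,:,::-1])
E
```

```text
t: 22.35
position: [0.578, 0.0116, 0.0217]
eef_rot: [-1.571, -0.005, -1.814]
wrist_force: [-5.3, -17.6, 1.0]
opening: 0.0119
TCP in press x -26.5 y 0.4 z 21.7 mm; yaw err 0.01 deg; F press x -18.3 y 0.9 z 1.0; op 11.9 t 22.35 tq [-2.94  0.89  0.05]
t: 23.55
position: [0.6574, -0.1818, 0.1698]
eef_rot: [-1.569, 0.0, -1.816]
wrist_force: [-0.8, 0.1, -0.4]
opening: 0.012
TCP in press x -195.0 y -123.4 z 169.8 mm; yaw err -0.06 deg; F press x -0.1 y 0.8 z -0.4; op 12.0 t 23.55 tq [-0.08  0.15 -0.02]
```

View pics/top9z.png

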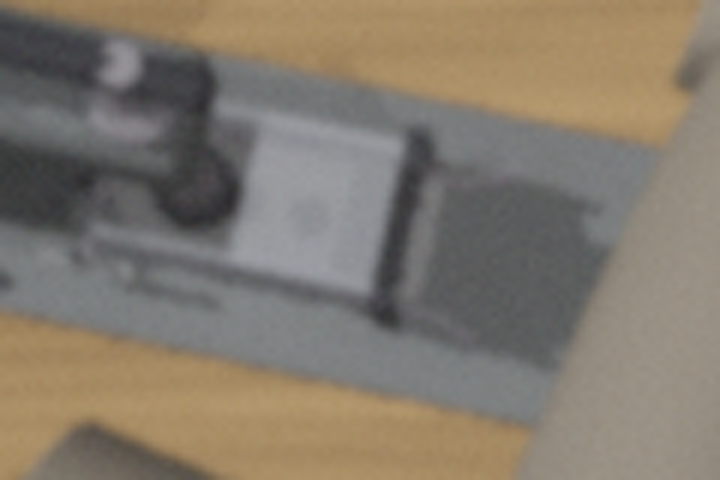

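View pics/side9z.png

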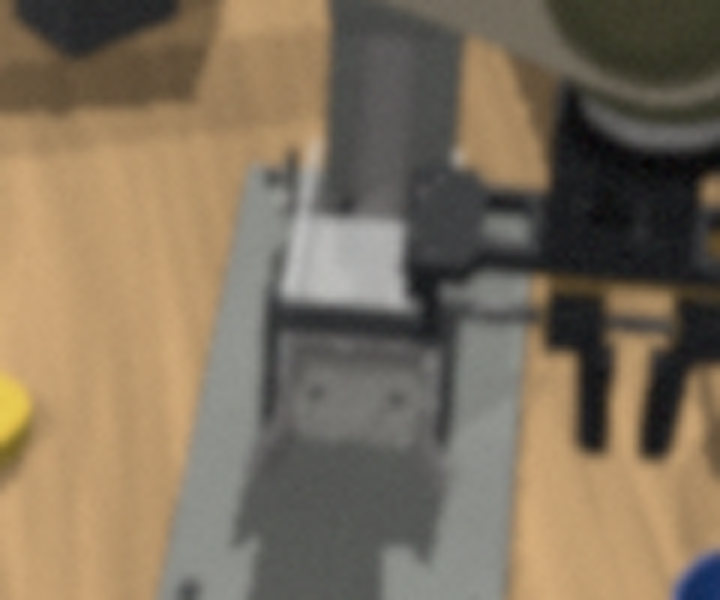

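The tail with its two screw holes, at (315,392) and (397,398) in the side zoom, sits square just in front of the mouth. The arm is clear of everything, so I'm handing the job in.

```bash
python3 - <<'E'
from h import *
print(r.job_done())
E
python3 pp.py
```

```text
the job is handed in; nothing more can be done
None
the job is handed in; nothing more can be done
```

The carrier is loaded in the press, nose first, with the end stop fully back, and I handed the job in at about 24 s. The hand-in gives no verdict, and I had no direct reading of the flap or end-stop joints.

- **Loading:** I gripped the carrier just behind its middle and set it on the slab in front of the mouth. I slid it through the flap against about 7 N, then let go and pushed it from behind with nearly shut fingers.
- **End stop:** It began to move when the force rose from about 7.5 to 10.5 N. It travelled about 12 mm and then went rigid. I seated the carrier with about 18 N and withdrew, never exceeding about 18 N at the sampled readings along the feed.
- **Last checks:** The pictures show the carrier straight between the rails, with its tail just in front of the mouth and the arm clear. By my estimate the nose is about 152 mm past the mouth.
- **Not checked or in disagreement:**
    - The two cameras differed by about 3 mm on the press's sideways position, so I relied on the rails to centre the carrier.
    - I judged the flap and the pointer only from the forces and pictures.
    - I did not measure the bystanders again, but none was touched as far as I could tell.

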